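# Fit the kiln thermometer and start the annealing programme

## Robot

A 7-joint arm with a two-finger parallel gripper is mounted at the origin on the work surface. World frame = base frame: x ahead of the robot, y to its left, z up, the work surface at z = 0. Lengths are in mm, angles in rad, forces in N, time in s.
With the tool pointing down it reaches from about 400 to 900 mm from the base axis. Payload 5.6 kg.
Tool frame: the origin (TCP) lies midway between the tips of the shut fingers; the grasp point (between the pads) lies 19 mm behind it; x points along the fingers, y is the direction in which the jaws open and shut, and the axes are right-handed (so a half turn about x gives the same grasp; the last joint's range is limited). The gripper opens to 92 mm and grips with 3 to 60 N. Pads are 20 mm wide; open, the fingers measure 128 mm over their backs; the gripper's body (75 mm by 189 mm) begins 69 mm behind the grasp point.
Start: joints at [-1.305, 0.468, -0.012, 1.603, 0.006, 1.071, -0.056], TCP at [197.586, 619.248, 214.592] pointing down, gripper open.
Joint ranges: [-2.53, 2.53], [-0.31, 2.02], [-1.57, 1.55], [0.28, 2.44], [-1.29, 4.43], [0.15, 1.84], [-2.92, 2.92]. Speed limits (rad/s): [2.57, 2.57, 3.14, 3.14, 3.14, 3.14, 3.14].

## Interface

Orientations are given as a rotation vector (axis times angle).
In Python, from cell import robot, grip, kin, viewer gives the robot as it stands. Calls block until the motion is done:
- robot.movep(position, orientation): joint-space move of the TCP to a pose.
- robot.servo_line(position, feed=150, rotation=None): straight line of the TCP; rotation=None keeps the orientation; feed is the mean speed in mm/s.
- robot.goto_joints(angles): joint-space move.
- grip(opening, newtons=None): opening from 0.0 (shut) to 1.0 (fully open); newtons is the grip in N (None keeps the last); returns when the fingers have stopped.
- robot.hold(seconds).
- kin.ik(position, orientation): joint angles nearest the present ones, or None.
- robot.observe(): the state.
- viewer.read_camera(name): name is "scene" or "top"; returns the picture (400x640x3 uint8, red, green, blue); there is no depth.
- viewer.camera_info(name): a dict with "camera_matrix" (3x3 intrinsics, pixels), "R" (3x3) and "t" (3): a world point X has camera coordinates R X + t. Camera axes: x right, y down, z forward; pixel columns grow to the right and rows downward; lengths in mm; the calibration is good to about 2 mm. A picture is of the moment at which its call begins. camera_info takes no time and is no camera call.
A pose or a line that the arm cannot do raises robot.IKError and nothing moves.
- robot.job_done(): hands the job in, once; it reports no verdict.
Trained networks look in the newest picture that a camera, given by its name, has taken for a name from the list of things; names that differ only in an ending like _2 or _b are one class to them, and where a whole thing is asked for, a point or a joint stands for the part that bears it (a point fixed in the world has none). Each returns a list of dicts, best first, with "confidence" (0 to 1); they miss things now and then, are a little off and sometimes report something else, mostly with a low value. They report only what shows in the picture. A call takes as long as a camera call. They do not tell look-alikes from the thing itself.
- viewer.silhouettes(name, camera): "mask" (400x640 bool, what is visible of it).
- viewer.pinpoint(name, camera): "at" ([x, y, z] in mm, in the coordinates of the camera as it stood for that picture, good to about 4 mm: a listed point, or the origin of a listed thing).
The state is a dict: "t": time; "joints": joint angles; "joint_velocities": joint speeds; "joint_torque": joint torques, N m; "tcp_pos": TCP position; "tcp_rot": TCP orientation; "contact_force": force on the tool from outside, world axes, zero at the start; "wrist_torque": the same for the moment, N m; "grip_width": opening from 0.0 (shut) to 1.0 (fully open).
Only numpy, scipy, OpenCV 4.12 (cv2) and the standard library are available. Lean on these libraries where they do the work, as an engineer would, in place of code of your own. Each camera call takes 0.05 s, during which the arm holds its last target. There are 200 camera calls.

## Task

Take the stem thermometer out of the wooden stand, put its stem all the way into the port in the kiln's roof and let go of it. Only then set the controller: press the square key, then the round key, then press the long bar key and hold it down for about two seconds; press each all the way, one at a time, letting every key come back up. Do not press the plus-shaped key, and leave the jar, the tin and the paddle where they are.

Things in the scene. Friction and masses are not known exactly. Their poses are not given: they have to be found in the camera images.
- thermometer: loose stem thermometer, 70 g: grey head 40 mm (its x) by 22 mm (its y, the width to grip), 6 to 48 mm above the origin; steel shoulder disc under it, 28 mm across; then a steel stem 7 mm thick, 60 mm long, straight down, tapered tip. Origin: centre of the shoulder's underside, where the stem begins; z up. Starts upright in the stand, shoulder on the stand's top
- stem_tip (a point): the lower end of the thermometer's stem, 60 mm below the shoulder
- stand: fixed wooden block, 70 x 70 x 90 mm high, with a loose 13 mm vertical hole 70 mm deep in the centre of its top. Origin: centre of its underside
- kiln: fixed bead kiln, grey box 220 mm (x) by 200 mm (y) by 150 mm high, steel door with a dark handle on its front (-x). Origin: centre of its underside
- port (a point): the probe port in the kiln's flat roof: vertical hole 10 mm in diameter, 70 mm deep, mouth slightly chamfered, circled by a thin steel ring 48 mm across (look only); 40 mm in front (-x) of the roof's centre. Point: centre of the mouth, level with the roof (150 mm above the bench); z up
- controller: fixed aluminium box, 190 mm (x) by 160 mm (y) by 50 mm high, flat top, dark display along its far (+x) side; four black keys on thin grey plates in two rows of two, 64 mm apart in x, 68 mm in y; which key is at which place varies. Origin: centre of its underside
- key_square_top (a point): centre of the top of the square key, 26 x 26 mm on the controller (selects the programme); black plastic, 18 mm proud of the controller's top when up; axes as the controller's
- key_square (a joint): how far the square key is pressed: 0 up, 0.006 m fully down; it springs back; about 1.5 N starts it, 5 N holds it fully down
- key_round_top (a point): centre of the top of the round key, 30 mm across on the controller (confirms it); black plastic, 18 mm proud of the controller's top when up; axes as the controller's
- key_round (a joint): how far the round key is pressed: 0 up, 0.006 m fully down; it springs back; about 1.5 N starts it, 5 N holds it fully down
- key_bar_top (a point): centre of the top of the long bar key, 14 mm along the controller's x, 44 mm along its y on the controller (start); black plastic, 18 mm proud of the controller's top when up; axes as the controller's
- key_bar (a joint): how far the bar key is pressed: 0 up, 0.006 m fully down; it springs back; about 1.5 N starts it, 5 N holds it fully down
- key_plus_top (a point): centre of the top of the plus-shaped (cross) key, arms 34 mm long and 11 mm wide on the controller (cancels the programme: must not be pressed); black plastic, 18 mm proud of the controller's top when up; axes as the controller's
- key_plus (a joint): how far the plus key is pressed: 0 up, 0.006 m fully down; it springs back; about 1.5 N starts it, 5 N holds it fully down
- jar: bystander: glass jar with steel lid, 60 mm across, 85 mm high. Origin: centre of its underside
- tin: bystander: round tin, 68 mm across, 60 mm high. Origin: centre of its underside
- paddle: bystander: shaping paddle lying flat, dark metal plate 70 x 45 mm with wooden handle, 170 mm long in all, 16 mm high. Origin: under its middle, long axis x
Mind the look-alikes: they are no part of the job. Leave any purple look-alike of the thermometer alone.

How it is judged (in metres and radians):
On the way, in this order (a step that is already met when the one before it is completed fails the run):
1. the thermometer is fully home in the kiln's port, upright and let go (z of thermometer in the frame of port below 0.004 m and horizontal distance between thermometer and port below 0.004 m and angle between thermometer's own z axis and vertical below 0.08 rad and contact force between thermometer and the fingers below 0.1 N), for 0.2 s.
2. the square key alone is pressed down (beyond 4.5 mm of 6) (value of joint key_square above 0.0045 m and value of joint each of key_round, key_bar, key_plus below 0.002 m), for 0.1 s.
3. all keys are up again (value of joint each of key_square, key_round, key_bar, key_plus below 0.001 m), for 0.1 s.
4. the round key alone is pressed down (beyond 4.5 mm of 6) (value of joint key_round above 0.0045 m and value of joint each of key_square, key_bar, key_plus below 0.002 m), for 0.1 s.
5. all keys are up again (all of step 3), for 0.1 s.
6. the bar key alone is pressed down (beyond 4.5 mm of 6) and kept down for 1.5 s (value of joint key_bar above 0.0045 m and value of joint each of key_square, key_round, key_plus below 0.002 m), for 1.5 s.
7. all keys are up again (all of step 5), for 0.1 s.
At the end, for the whole second after the job is handed in: The thermometer stands in the kiln's port, shoulder within 4 mm of the roof, within 4 mm of the port's centre, upright within 0.08 rad and at rest; all four keys are up (within 1 mm); jar, tin and paddle are within 30 mm of where they began (all of step 7 and z of thermometer in the frame of port below 0.004 m and horizontal distance between thermometer and port below 0.004 m and angle between thermometer's own z axis and vertical below 0.08 rad and linear speed of thermometer below 0.02 m/s and distance of each of jar, tin, paddle from where it was at the start of the episode below 0.03 m); the robot touches nothing.
It fails at once if the plus-shaped key is pressed (beyond 2.5 mm) (value of joint key_plus above 0.0025 m).
It fails at once if two keys are down at once (value of joint each of key_square, key_round above 0.0025 m or value of joint each of key_square, key_bar above 0.0025 m or value of joint each of key_square, key_plus above 0.0025 m or value of joint each of key_round, key_bar above 0.0025 m or value of joint each of key_round, key_plus above 0.0025 m or value of joint each of key_bar, key_plus above 0.0025 m).
It fails at once if a key is pressed while the thermometer is not in the port (not (z of thermometer in the frame of port below 0.006 m and horizontal distance between thermometer and port below 0.006 m) and value of joint any of key_square, key_round, key_bar, key_plus above 0.0025 m).
It fails at once if the jar, tin or paddle is moved (beyond 30 mm) or tipped (distance of any of jar, tin, paddle from where it was at the start of the episode above 0.03 m or angle between any of jar, tin, paddle's own z axis and vertical above 0.4 rad).
It also fails if it takes over 67 s, if anything falls off the work surface, if the arm or the gripper's body presses on something with over 40 N, if the wrist force passes 120 N, or if a joint passes its speed limit or range.

## Working session

There is one attempt and no reset: what is moved stays moved. The work goes in short steps, each a Python script; the robot and the scene stay as the last script left them, time stands still between calls to the robot, and variables do not carry over. Pictures are saved under pics/ and viewed, about 8 in all and at most 12, crops included, and the job is handed in when it is done.

```bash
mkdir -p pics; ls; cat > h.py <<'E'
import numpy as np, cv2
from cell import robot, grip, kin, viewer
def cam(n):
    c=viewer.camera_info(n); return np.array(c["camera_matrix"]),np.array(c["R"]),np.array(c["t"]).ravel()
def proj(n,X):
    K,R,t=cam(n); p=K@(R@np.array(X,float)+t); return p[:2]/p[2]
def ray(n,uv,z):  # world point on pixel ray at height z
    K,R,t=cam(n); d=R.T@np.linalg.solve(K,[uv[0],uv[1],1.]); o=-R.T@t
    return o+d*(z-o[2])/d[2]
def world(n,at):
    K,R,t=cam(n); return R.T@(np.array(at)-t)
def save(n,f):
    im=viewer.read_camera(n); cv2.imwrite("pics/"+f,im[:,:,::-1]); return im
E
python3 - <<'E'
from h import *
np.set_printoptions(precision=1,suppress=True)
a=save("scene","s0.png"); b=save("top","t0.png")
for n in("scene","top"):
    K,R,t=cam(n); print(n,K[0,0],K[:2,2],"pos",-R.T@t, "fwd",R[2])
for n in ("thermometer","stem_tip","stand","kiln","port","controller","key_square_top","key_round_top","key_bar_top","key_plus_top","jar","tin","paddle"):
  for c in("scene","top"):
    for d in viewer.pinpoint(n,c):
        w=world(c,d["at"]); print(n,c,round(d["confidence"],2),w,proj(c,w))
print(robot.observe())
E
```

```text
pics
scene 446.9012895658845 [315.6 210.5] pos [835.2 536.4 820.2] fwd [-0.3 -0.6 -0.8]
top 462.0389513533766 [319.2 199.1] pos [ 288.3   -5.9 1254.6] fwd [ 0.2  0.  -1. ]
thermometer scene 0.72 [ 413.5 -118.3   58.6] [334.6 173. ]
thermometer scene 0.67 [475.3  -6.9  91.7] [336.3 203.2]
thermometer scene 0.64 [379.7  -5.   61.6] [371.9 198.3]
thermometer top 0.56 [ 416.2 -117.3   53.3] [364.9 252.3]
thermometer top 0.46 [470.2 -10.2  89.8] [325.2 226.8]
thermometer top 0.26 [544.3 229.   -4.9] [240.9 199.9]
stem_tip scene 0.89 [381.4  -5.2  -2.6] [368.2 216.4]
stand scene 0.88 [473.   -6.4  -2.2] [335.1 229.7]
stand top 0.58 [474.4  -4.3  -1.4] [322.7 230.2]
kiln scene 0.6 [ 509.6 -270.3   72.1] [272.  143.8]
kiln scene 0.56 [538.9 234.4  -3.3] [366.5 326.3]
port scene 0.59 [503.3 234.3 149.9] [392.8 277.8]
port top 0.76 [498.9 235.1 147.4] [226.3 204.7]
controller scene 0.93 [ 563.1 -242.4   -2.2] [259.2 178.4]
controller scene 0.62 [ 512.7 -271.8   69.7] [270.8 144.5]
controller top 0.76 [ 563.5 -239.8    1. ] [409.7 204.1]
controller top 0.61 [ 332.2 -291.2    1.8] [426.7 290.2]

[... 674 characters left out ...]
85 [659.8  13.7  -1.5] [265.5 266.8]
tin scene 0.66 [336.  284.4   0.2] [462.4 303.1]
tin top 0.56 [340.4 279.2   1.2] [214.  272.3]
paddle scene 0.63 [ 333.3 -285.2   -2.7] [328.7 142.2]
paddle top 0.64 [ 330.5 -290.     0.2] [426.1 290.9]
paddle top 0.45 [ 577.  -208.9   64.3] [402.8 193.5]
{'t': 1.4, 'joints': array([-1.3,  0.5, -0. ,  1.6,  0. ,  1.1, -0.1]), 'joint_velocities': array([-0., -0.,  0., -0.,  0.,  0., -0.]), 'joint_torque': array([ -0. , -52. ,  -0. , -24.4,  -0.1,   0. ,   0. ]), 'tcp_pos': array([197.6, 619.2, 214.6]), 'tcp_rot': array([ 0.2,  1.6, -0.2]), 'contact_force': array([-0.5, -0.6, -0.9]), 'wrist_torque': array([ 0.,  0., -0.]), 'grip_width': 0.9987526115454604}
```

View pictures.

View pics/s0.png

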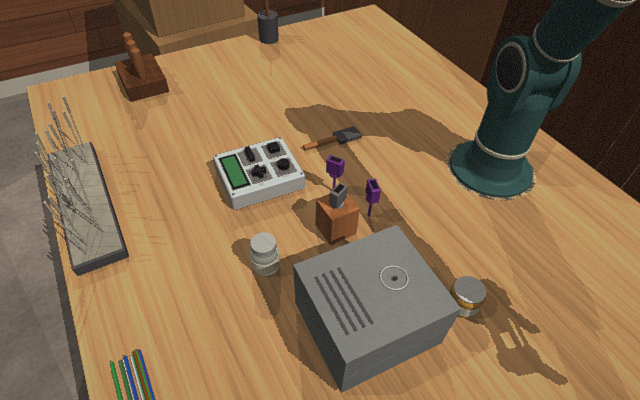

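View pics/t0.png

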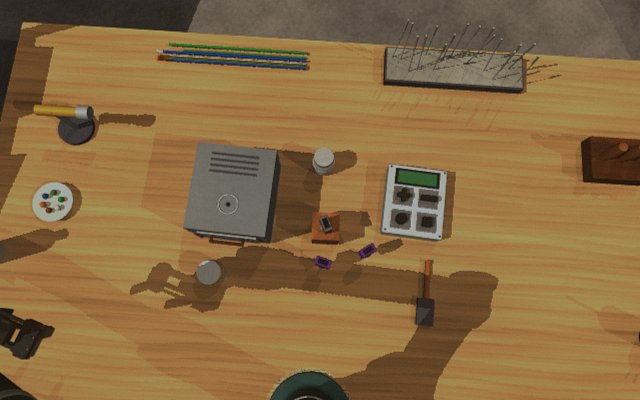

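```bash
python3 - <<'E'
import cv2,numpy as np
s=cv2.imread("pics/s0.png");t=cv2.imread("pics/t0.png")
f=lambda im,x,y,w,h,W,H:cv2.resize(im[y:y+h,x:x+w],(W,H),interpolation=cv2.INTER_CUBIC)
a=np.hstack([f(s,290,120,130,130,400,400),f(t,290,170,130,130,400,400)])
b=np.hstack([f(t,370,160,100,50,400,200),f(t,170,150,120,60,400,200)])
cv2.imwrite("pics/c0.png",np.vstack([a,b]))
E
```

```text
(no output)
```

View pics/c0.png

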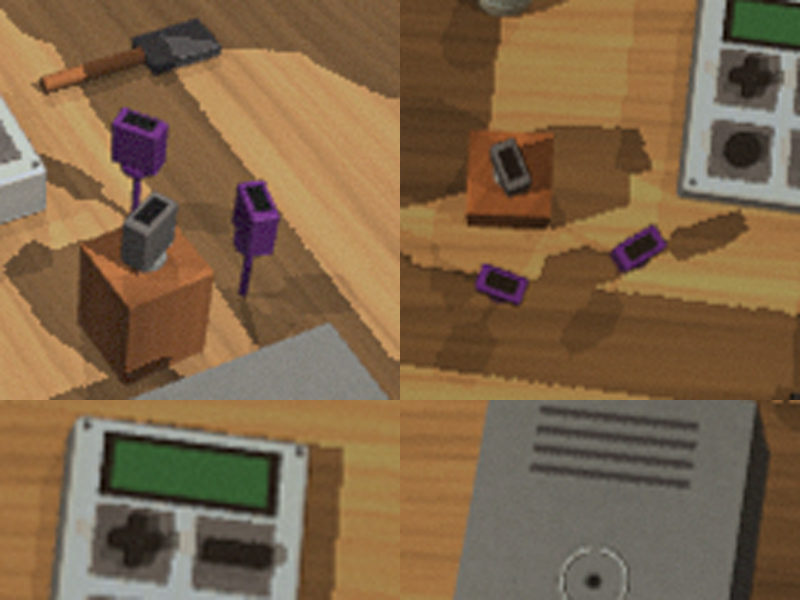

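Scene (2 pictures + 1 crop viewed): the candidates for the thermometer are grey at scene (338,195)/top (325,224), in the wooden stand, and purple at scene (335,167) and (373,192)/top (367,251) and (322,262), on the bench. I choose the grey one in the stand, which the crop confirms. Keys in the top view: plus (403,193), bar (429,197), round (401,218), square (428,221). The port ring is at top (228,204) and scene (394,278).

```bash
cat >> h.py <<'E'
from scipy.optimize import minimize
from scipy.spatial.transform import Rotation as Ro
a_=np.linspace(0,2*np.pi,24,endpoint=False)
HEAD=np.array([[x,y,z] for x in(-20,20) for y in(-11,11) for z in(6,48)],float)
DISC=np.array([[14*np.cos(a),14*np.sin(a),z] for a in a_ for z in(0,6)])
STEM=np.array([[3.5*np.cos(a),3.5*np.sin(a),z] for a in a_ for z in(0,-55)]+[[0,0,-60]])
def mask_model(n,T,Rm,parts):
    m=np.zeros((1600,2560),np.uint8)
    for P in parts:
        uv=np.array([proj(n,T+Rm@p) for p in P])*4+2
        cv2.fillConvexPoly(m,cv2.convexHull(np.round(uv).astype(np.int32)),255)
    return cv2.resize(m,(640,400),interpolation=cv2.INTER_AREA)/255.
def best_mask(name,c,uv):
    L=viewer.silhouettes(name,c); f=lambda d:np.hypot(*(np.argwhere(d["mask"]).mean(0)[::-1]-uv))
    L=[d for d in L if d["mask"].any()]; d=min(L,key=f); print(c,"mask px",d["mask"].sum(),"dist",f(d),d["confidence"]); return d["mask"].astype(float)
def ring(n,im,uv,r=24):
    g=im.astype(float).mean(2); x,y=map(int,np.round(uv)); s=g[y-r:y+r,x-r:x+r]
    m=(s>np.median(s)+25)
    p=np.argwhere(m)[:,::-1].astype(np.float32); d=np.hypot(*(p-[r,r]).T); p=p[(d>5)&(d<20)]
    e=cv2.fitEllipse(p); return np.array(e[0])+[x-r,y-r],e[1],len(p)
def tool(psi):  # tool down, jaw axis at angle psi
    c,s=np.cos(psi),np.sin(psi)
    return Ro.from_matrix(np.array([[0,c,s],[0,s,-c],[-1,0,0]])).as_rotvec()
E
python3 - <<'E'
from h import *
np.set_printoptions(precision=2,suppress=True)
ims={c:cv2.imread("pics/%s0.png"%c[0])[:,:,::-1] for c in("scene","top")}
for c,uv in(("scene",(394,278)),("top",(228,204))):
    e=ring(c,ims[c],uv); print("ring",c,e,ray(c,e[0],150))
M={c:best_mask("thermometer",c,np.array(uv)) for c,uv in(("scene",(338,195)),("top",(325,224)))}
def cost(p,cs):
    Rm=Ro.from_euler("z",p[2]).as_matrix()
    return sum(1-np.minimum(M[c],q).sum()/np.maximum(M[c],q).sum() for c in cs for q in[mask_model(c,np.array([p[0],p[1],90]),Rm,[HEAD,DISC])])
for cs in(("scene",),("top",),("scene","top")):
    rs=[minimize(cost,[473,-6,a],args=(cs,),method="Nelder-Mead",options=dict(initial_simplex=[[473,-6,a],[477,-6,a],[473,-2,a],[473,-6,a+.3]],xatol=.05,fatol=1e-4,maxiter=80)) for a in(0,.8,1.57,2.36)]
    r=min(rs,key=lambda r:r.fun); print(cs,r.x,r.fun)
# controller fit from keys (average of views)
k={"sq":[(509.4,-271.2),(507,-275.8)],"ro":[(509.3,-207.6),(512.3,-206.7)],"bar":[(574,-276.9),(570.9,-277.9)],"pl":[(579,-211.5),(576.7,-208.3)]}
k={a:np.mean(v,0) for a,v in k.items()}
L={"sq":(-32,-34),"ro":(-32,34),"bar":(32,-34),"pl":(32,34)}
A=np.array([k[a] for a in L]);B=np.array([L[a] for a in L],float)
R,_=Ro.align_vectors(np.c_[A-A.mean(0),np.zeros(4)],np.c_[B,np.zeros(4)])
print("yaw",R.as_rotvec()[2],"keys",{a:A.mean(0)+R.as_matrix()[:2,:2]@np.array(L[a]) for a in L})
print(k)
E
```

```text
ring scene (array([394.04, 277.25]), (22.759754180908203, 27.844953536987305), 83) [500.8  234.42 150.  ]
ring top (array([227.61, 203.94]), (18.890077590942383, 19.819740295410156), 33) [500.61 231.46 150.  ]
scene mask px 284 dist 0.4537884130568461 0.6
top mask px 171 dist 0.7216715470527372 0.7Traceback (most recent call last):
  File "<stdin>", line 11, in <module>
    res = _minimize_neldermead(fun, x0, args, callback, bounds=bounds,
                               **options)
    fxr = func(xr)
    fx = function(np.copy(x), *(wrapper_args + args))
  File "<stdin>", line 9, in cost
  File "<stdin>", line 9, in <genexpr>
  File "h.py", line 23, in mask_model
    uv=np.array([proj(n,T+Rm@p) for p in P])*4+2
                 ~~~~^^^^^^^^^^
  File "h.py", line 6, in proj
    K,R,t=cam(n); p=K@(R@np.array(X,float)+t); return p[:2]/p[2]
          ~~~^^^
  File "h.py", line 4, in cam
    c=viewer.camera_info(n); return np.array(c["camera_matrix"]),np.array(c["R"]),np.array(c["t"]).ravel()
ValueError: time passes only in moves, steps and waits
```

```bash
python3 - <<'E'
s=open("h.py").read()
s=s.replace("def cam(n):\n","import functools\n@functools.cache\ndef cam(n):\n")
open("h.py","w").write(s)
E
cat > fit.py <<'E'
from h import *
np.set_printoptions(precision=2,suppress=True)
M={c:best_mask("thermometer",c,np.array(uv)) for c,uv in(("scene",(338,195)),("top",(325,224)))}
def cost(p,cs):
    Rm=Ro.from_euler("z",p[2]).as_matrix()
    return sum(1-np.minimum(M[c],q).sum()/np.maximum(M[c],q).sum() for c in cs for q in[mask_model(c,np.array([p[0],p[1],90]),Rm,[HEAD,DISC])])
for cs in(("scene",),("top",),("scene","top")):
    rs=[minimize(cost,[473,-6,a],args=(cs,),method="Nelder-Mead",options=dict(initial_simplex=[[473,-6,a],[477,-6,a],[473,-2,a],[473,-6,a+.3]],xatol=.05,fatol=1e-4,maxiter=80)) for a in(0,.8,1.57,2.36)]
    for r in sorted(rs,key=lambda r:r.fun)[:2]: print(cs,r.x,r.fun)
k={"sq":[(509.4,-271.2),(507,-275.8)],"ro":[(509.3,-207.6),(512.3,-206.7)],"bar":[(574,-276.9),(570.9,-277.9)],"pl":[(579,-211.5),(576.7,-208.3)]}
k={a:np.mean(v,0) for a,v in k.items()}
L={"sq":(-32,-34),"ro":(-32,34),"bar":(32,-34),"pl":(32,34)}
A=np.array([k[a] for a in L]);B=np.array([L[a] for a in L],float)
R,_=Ro.align_vectors(np.c_[A-A.mean(0),np.zeros(4)],np.c_[B,np.zeros(4)])
print("yaw",R.as_rotvec()[2],"keys",{a:A.mean(0)+R.as_matrix()[:2,:2]@np.array(L[a]) for a in L}); print(k)
E
python3 fit.py
```

```text
scene mask px 284 dist 0.4537884130568461 0.6
top mask px 171 dist 0.7216715470527372 0.7
('scene',) [471.83  -9.01   0.69] 0.22439692450368254
('scene',) [474.02  -6.16   0.7 ] 0.22548203259329747
('top',) [471.62 -10.59   0.47] 0.11661664727139087
('top',) [471.59 -10.36   0.49] 0.12013553544617128
('scene', 'top') [471.42 -10.62   3.75] 0.39950633189833684
('scene', 'top') [471.72 -10.22   0.58] 0.40106476849724215
yaw -0.055333346523990155 keys {'sq': array([ 508.49, -274.17]), 'ro': array([ 512.25, -206.27]), 'bar': array([ 572.4 , -277.71]), 'pl': array([ 576.16, -209.81])}
{'sq': array([ 508.2, -273.5]), 'ro': array([ 510.8 , -207.15]), 'bar': array([ 572.45, -277.4 ]), 'pl': array([ 577.85, -209.9 ])}
```

```bash
python3 - <<'E'
from h import *
np.set_printoptions(precision=2,suppress=True)
yaw=.52
for psi in(yaw+np.pi/2,yaw-np.pi/2):
    print(psi,[kin.ik(p,tool(psi)) for p in([472,-9.5,103],[501,233,163],[501,233,260])])
    q=kin.ik([472,-9.5,240],tool(psi))
    if q is not None: Q=q if 'Q' not in globals() or abs(q[6])<abs(Q[6]) else Q; 
print("chosen",Q)
rot=[tool(p) for p in(yaw+np.pi/2,yaw-np.pi/2) if kin.ik([472,-9.5,240],tool(p)) is not None and np.allclose(kin.ik([472,-9.5,240],tool(p)),Q)][0]
np.save("rot.npy",rot)
robot.movep([472,-9.5,240],rot); grip(.5,20)
o=robot.observe(); print(o["t"],o["tcp_pos"],o["contact_force"])
robot.servo_line([472,-9.5,150],feed=200)
im=np.hstack([save("scene","s1.png")[120:250,270:400],save("top","t1.png")[160:290,260:390]])
cv2.imwrite("pics/c1.png",cv2.resize(im[:,:,::-1],(800,400),interpolation=cv2.INTER_CUBIC))
o=robot.observe(); print(o["t"],o["tcp_pos"],o["contact_force"])
E
```

```text
2.0907963267948966 [array([-0.33,  0.34,  0.33,  2.14, -0.17,  0.69,  2.21]), array([-0.51,  0.36,  0.02,  1.89, -0.01,  0.88,  1.6 ]), array([-0.55,  0.26,  0.07,  1.8 , -0.02,  1.09,  1.61])]
-1.0507963267948965 [array([-0.66,  0.4 ,  0.74,  2.16, -0.41,  0.72, -0.7 ]), array([-0.95,  0.4 ,  0.57,  1.92, -0.27,  0.9 , -1.3 ]), array([-0.98,  0.27,  0.59,  1.83, -0.17,  1.09, -1.38])]
chosen [-0.79  0.15  0.82  2.04 -0.13  1.01 -0.95]
4.85 [472.    -9.51 240.01] [-0.42 -0.96 -0.29]
5.55 [473.14  -9.55 151.27] [-0.42  0.52  0.94]
```

View pics/c1.png

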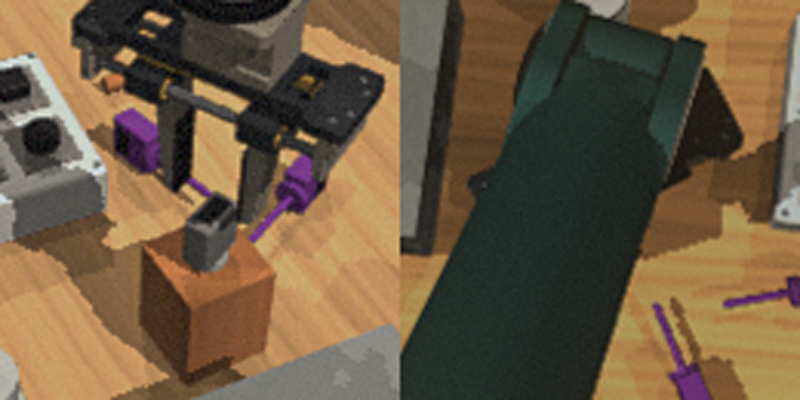

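The grey head sits between the finger tips (crop ~ (213,205)). The two purple look-alikes have toppled on their own, since nothing was near them, and now lie on the bench. Descending to grip.

```bash
python3 - <<'E'
from h import *
np.set_printoptions(precision=2,suppress=True)
def st(m):
    o=robot.observe(); print(m,round(o["t"],2),o["tcp_pos"],"F",o["contact_force"],"M",o["wrist_torque"],"g",round(o["grip_width"],3))
robot.servo_line([472,-9.5,103],feed=60); st("down")
grip(.0,25); robot.hold(.2); st("gripped")
robot.servo_line([472,-9.5,185],feed=60); robot.hold(.2); st("lift")
robot.servo_line([472,-9.5,255],feed=150); robot.hold(.2); st("up")
im=np.hstack([save("scene","s2.png")[70:230,270:430],save("top","t2.png")[130:290,240:400]])
cv2.imwrite("pics/c2.png",cv2.resize(im[:,:,::-1],(800,400),interpolation=cv2.INTER_CUBIC))
for c in("scene","top"):
  for n in("stem_tip","thermometer"):
    for d in viewer.pinpoint(n,c): w=world(c,d["at"]); print(n,c,round(d["confidence"],2),w,proj(c,w))
E
```

```text
down 6.48 [472.2   -9.62 103.13] F [ 0.71 -0.3   0.45] M [-0.05  0.14  0.06] g 0.501
gripped 7.16 [472.14  -9.41 103.19] F [-0.23  0.67  3.9 ] M [ 0.02  0.26 -0.04] g 0.238
lift 8.88 [471.87  -9.59 184.79] F [-0.6  -0.65 -0.63] M [-0.04  0.14 -0.03] g 0.24
up 9.69 [471.37  -9.55 254.05] F [-0.27 -1.06 -0.43] M [-0.04  0.15 -0.01] g 0.24
stem_tip scene 0.86 [402.44 -58.38  17.64] [349.99 199.14]
stem_tip scene 0.78 [ 402.07 -118.46   17.78] [337.72 183.23]
stem_tip scene 0.69 [467.87  -3.66 178.6 ] [342.59 174.7 ]
stem_tip scene 0.18 [ 562.24 -243.82   -3.01] [259.32 178.14]
thermometer scene 0.8 [473.54  -7.86 242.28] [341.13 150.78]
thermometer scene 0.56 [ 414.82 -175.2    16.85] [322.34 170.99]
thermometer scene 0.54 [344.9  -84.06  21.34] [364.52 183.54]
stem_tip top 0.63 [ 405.2  -124.05   20.61] [366.   257.81]
thermometer top 0.67 [ 417.   -175.47   15.2 ] [385.21 254.9 ]
thermometer top 0.66 [349.81 -86.16  18.52] [350.6  277.92]
thermometer top 0.39 [ 506.02 -275.85   70.07] [428.12 221.27]
```

View pics/c2.png

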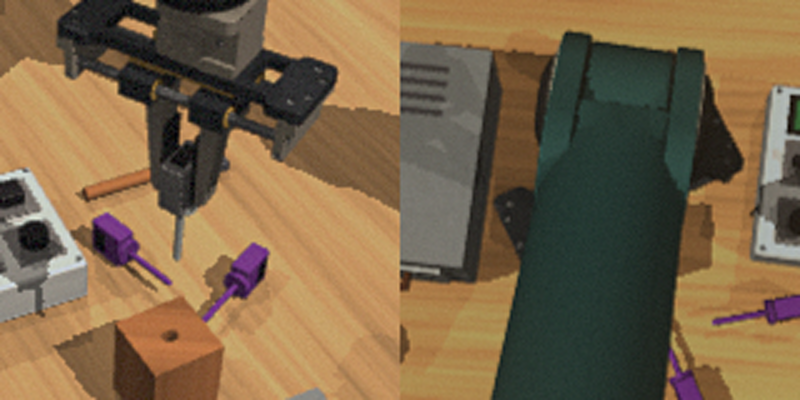

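```bash
python3 - <<'E'
from h import *
np.set_printoptions(precision=2,suppress=True)
def st(m):
    o=robot.observe(); print(m,round(o["t"],2),o["tcp_pos"],"F",o["contact_force"],"M",o["wrist_torque"],"g",round(o["grip_width"],3)); return o
robot.servo_line([500.7,233,250],feed=200); robot.servo_line([500.7,233,238],feed=60); robot.hold(.3)
o=st("above"); p=o["tcp_pos"]
im=save("scene","s3.png"); save("top","t3.png")
for z,n in((-13,"shoulder"),(-73,"tip")): print(n,proj("scene",p+[0,0,z]))
for n in("stem_tip","thermometer","port"):
    for d in viewer.pinpoint(n,"scene")[:4]: w=world("scene",d["at"]); print(n,round(d["confidence"],2),w,proj("scene",w))
x0,y0=350,215
c=cv2.resize(im[y0:y0+75,x0:x0+100,::-1],(800,600),interpolation=cv2.INTER_CUBIC)
cv2.imwrite("pics/c3.png",c)
E
```

```text
above 12.02 [500.8  233.06 238.15] F [-0.39 -0.37 -0.73] M [-0.04  0.19  0.02] g 0.241
shoulder [400.6  251.85]
tip [394.93 271.95]
stem_tip 0.65 [ 402.51 -118.71   18.05] [337.53 183.15]
stem_tip 0.63 [499.92 236.64 164.09] [396.43 273.64]
thermometer 0.77 [504.67 235.   227.17] [399.54 252.89]
thermometer 0.53 [ 415.77 -178.92   16.73] [321.31 170.24]
port 0.74 [503.86 232.3  150.36] [391.95 276.91]
```

View pics/c3.png

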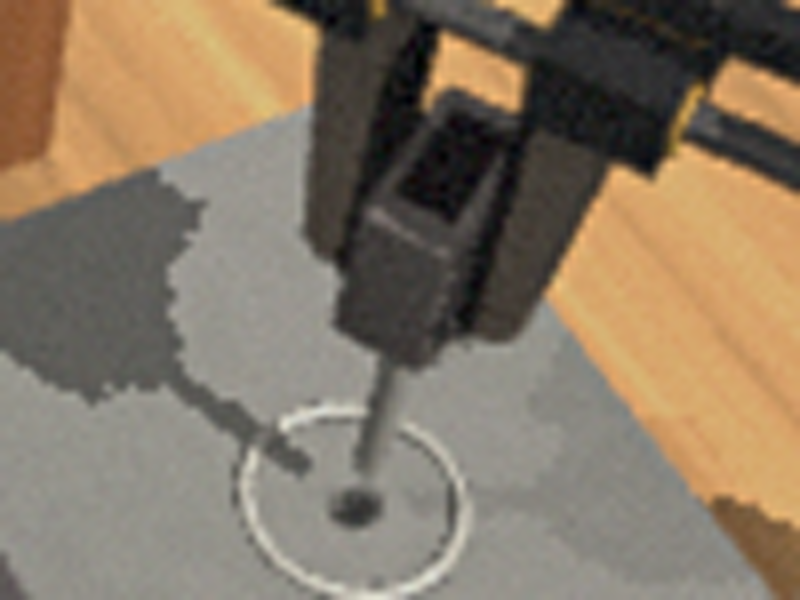

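Tip at scene ≈ (395.5,273.8), hole/ring centre ≈ (394.05,277.3), and the stem looks vertical. Measuring the offset at sub-pixel level.

```bash
python3 - <<'E'
from h import *
np.set_printoptions(precision=2,suppress=True)
a=cv2.imread("pics/s0.png").astype(float).mean(2); b=cv2.imread("pics/s3.png").astype(float).mean(2)
d=np.clip(a-b,0,None)
for y in range(261,277):
    w=d[y,391:404].copy(); w[w<15]=0
    print(y,round((w*np.arange(391,404)).sum()/max(w.sum(),1e-9),2),w.round().astype(int))
p=np.array([500.8,233.06,238.15])
for z in(-13,-43,-73): print(proj("scene",p+[0,0,z]))
P=ray("scene",(394.05,277.4),150)
for uv in((395.4,273.5),(395.4,274.2)): T=ray("scene",uv,p[2]-73); print("tip",T,"port",P,"corr",P-T)
# top ring with hole
t=cv2.imread("pics/t0.png").astype(float).mean(2); s=t[198:211,221:236]; print(s.round().astype(int))
E
```

```text
261 398.42 [ 0  0  0  0  0  0 38 53 24  0 24  0  0]
262 397.71 [ 0  0  0  0  0  0 48 49 16  0  0  0  0]
263 397.45 [ 0  0  0  0  0  0 50 42  0  0  0  0  0]
264 397.02 [ 0  0  0  0  0 31 48 33  0  0  0  0  0]
265 396.75 [ 0  0  0  0  0 53 56 21  0  0  0  0  0]
266 396.78 [ 0  0  0  0  0 85 93 38  0  0  0  0  0]
267 397.33 [ 0  0  0  0  0 38 49 34 26  0  0  0  0]
268 395.88 [ 0  0  0  0 38 47 25  0  0  0  0  0  0]
269 395.69 [ 0  0  0  0 48 44 15  0  0  0  0  0  0]
270 395.47 [ 0  0  0  0 43 38  0  0  0  0  0  0  0]
271 394.97 [ 0  0  0 31 51 28  0  0  0  0  0  0  0]
272 395.03 [ 0  0  0 21 44 24  0  0  0  0  0  0  0]
273 394.93 [ 0  0  0 22 30 17  0  0  0  0  0  0  0]
274 0.0 [0 0 0 0 0 0 0 0 0 0 0 0 0]
275 0.0 [0 0 0 0 0 0 0 0 0 0 0 0 0]
276 0.0 [0 0 0 0 0 0 0 0 0 0 0 0 0]
[400.6  251.85]
[397.68 262.2 ]
[394.93 271.95]
tip [501.89 236.05 165.15] port [500.96 234.69 150.  ] corr [ -0.93  -1.37 -15.15]
tip [502.71 237.23 165.15] port [500.96 234.69 150.  ] corr [ -1.75  -2.55 -15.15]
[[101  94 106 106 107 110 106 108 105 108 106 105 105 104 124]
 [ 91 109 105 107 106 109 107 105 108 105 109 107 105 103 110]
 [109 105 106 107 108 105 105 106 106 105 105 105 106 107 103]
 [108 109 105 106 106  98  97  93  98 106 104 104 105 107 102]
 [107 105 106 107 100  83  65  61  74 103 105 104 105 108 105]
 [108 105 108 104  87  59  29  25  42  89 106 104 106 110 105]
 [107 105 109 101  76  46  25  27  36  78 103 106 107 106 106]
 [104 109 110 105  87  55  34  31  49  93 107 105 109 106 104]
 [104 107 108 108 106  89  70  69  79 101 109 106 110 107 108]
 [108 107 106 108 109 107 104 107 106 106 108 108 105 100 103]
 [107 107 107 105 107 103 108 108 107 104 105 107 106  97 104]
 [ 92 106 104 103 105 102 104 105 107 105 107 105 105 103 121]
 [ 97  90 105 104 106 106 105 106 103 105 105 103 108 130 132]]
```

```bash
cat > ins.py <<'E'
from h import *
np.set_printoptions(precision=2,suppress=True)
def st(m):
    o=robot.observe(); print(m,round(o["t"],2),o["tcp_pos"],"F",o["contact_force"],"M",o["wrist_torque"],"g",round(o["grip_width"],3)); return o
def down(xy,z0,z1,step,lim=6,f0=None):
    z=z0
    while z>z1:
        z=max(z-step,z1); robot.servo_line([*xy,z],feed=40); F=robot.observe()["contact_force"]
        if F[2]-f0[2]>lim or np.hypot(*(F-f0)[:2])>lim: return z
    return None
E
python3 - <<'E'
from ins import *
xy=[500.4,231.9]
robot.servo_line([*xy,228],feed=40); robot.hold(.3); f0=st("pre")["contact_force"]
r=down(xy,228,210,3,5,f0); print("stop",r); st("end")
im=save("scene","s4.png"); cv2.imwrite("pics/c4.png",cv2.resize(im[215:290,350:450,::-1],(800,600),interpolation=cv2.INTER_CUBIC))
E
```

```text
pre 12.97 [500.47 231.96 228.12] F [ 0.42 -0.31 -0.11] M [-0.02  0.16 -0.02] g 0.242
stop None
end 14.47 [500.27 231.85 209.77] F [ 0.67 -0.55 -0.2 ] M [-0.05  0.12  0.01] g 0.241
```

```bash
python3 - <<'E'
from ins import *
xy=[500.4,231.9]; f0=np.array([.4,-.4,-.1])
r=down(xy,210,168,7,6,f0); print("stop",r); st("mid")
if r is None:
    r=down(xy,168,161.5,1,4,f0); print("stop",r); st("low")
im=save("scene","s5.png"); cv2.imwrite("pics/c5.png",cv2.resize(im[215:290,350:450,::-1],(800,600),interpolation=cv2.INTER_CUBIC))
E
```

```text
stop None
mid 16.47 [500.2  231.81 167.67] F [-0.41  0.36 -0.14] M [-0.08  0.08 -0.02] g 0.242
stop 162
low 17.97 [500.69 232.   163.17] F [-2.59 -0.63  9.39] M [-0.29  0.86 -0.07] g 0.242
```

View pics/c5.png

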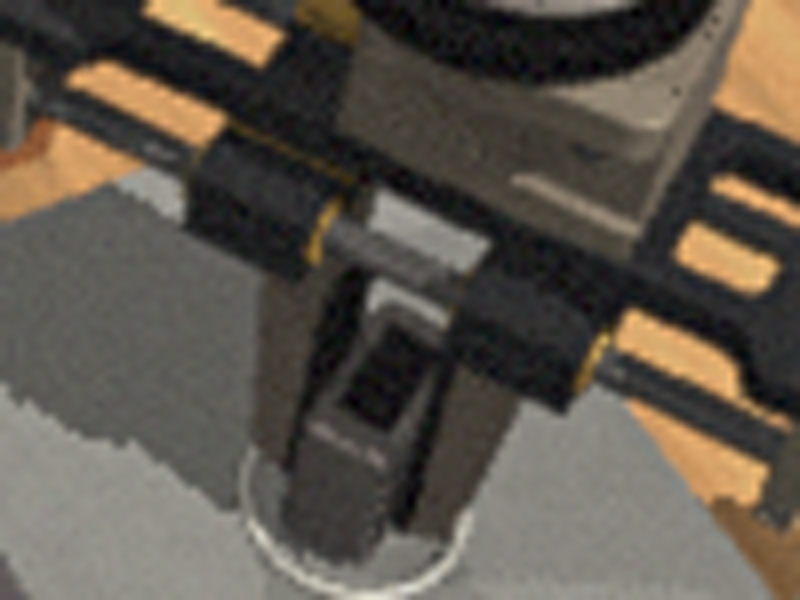

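The shoulder met the roof at TCP z = 163.2, as predicted, and the head is centred in the ring. Releasing.

```bash
python3 - <<'E'
from ins import *
robot.servo_line([500.4,231.9,163],feed=30)
grip(.5); robot.hold(.4); st("open")
robot.servo_line([500.4,231.9,240],feed=120); st("up")
yawc=-.055
for psi in(yawc+np.pi/2,yawc-np.pi/2): print(psi,[kin.ik([*p,z],tool(psi)) for p in([508.5,-274.2],[572.4,-277.7]) for z in(60,150)])
grip(0)
q=kin.ik([508.5,-274.2,150],tool(yawc-np.pi/2)); q2=kin.ik([508.5,-274.2,150],tool(yawc+np.pi/2)); j=robot.observe()["joints"]
c=[(np.abs(x-j).max(),s) for x,s in((q,-1),(q2,1)) if x is not None]; psi=yawc+min(c)[1]*np.pi/2; print("psi",psi); np.save("psi.npy",psi)
robot.movep([500.5,100,240],tool(psi)); robot.movep([508.5,-274.2,150],tool(psi)); robot.hold(.2); st("over sq")
for c in("scene","top"): save(c,c[0]+"6.png")
for n in("thermometer","key_square_top","key_round_top","key_bar_top"):
  for c in("scene","top"):
    for d in viewer.pinpoint(n,c)[:3]: w=world(c,d["at"]); print(n,c,round(d["confidence"],2),w,proj(c,w))
s=cv2.imread("pics/s6.png");t=cv2.imread("pics/t6.png")
f=lambda im,x,y,w,h,W,H:cv2.resize(im[y:y+h,x:x+w],(W,H),interpolation=cv2.INTER_CUBIC)
cv2.imwrite("pics/c6.png",np.vstack([np.hstack([f(s,350,215,100,75,400,300),f(s,210,100,120,90,400,300)]),np.hstack([f(t,180,160,100,75,400,300),f(t,360,155,120,90,400,300)])]))
E
```

```text
open 19.2 [500.4  231.9  163.01] F [-0.15  0.72  0.55] M [-0.04  0.1  -0.02] g 0.5
up 19.99 [499.9  231.8  239.43] F [ 0.01 -0.42 -0.77] M [-0.03  0.14 -0.03] g 0.498
1.5157963267948966 [array([ 0.23,  0.56,  0.27,  1.9 , -0.21,  0.71,  2.14]), array([ 0.1 ,  0.44,  0.43,  1.86, -0.23,  0.89,  2.16]), array([ 0.24,  0.63,  0.22,  1.75, -0.18,  0.78,  2.07]), array([ 0.14,  0.52,  0.35,  1.71, -0.21,  0.94,  2.09])]
-1.6257963267948965 [array([-0.19,  0.7 ,  0.85,  1.93, -0.71,  0.84, -0.57]), array([-0.38,  0.69,  1.16,  1.89, -0.74,  1.07, -0.53]), array([-0.11,  0.74,  0.73,  1.78, -0.62,  0.87, -0.72]), array([-0.28,  0.71,  1.01,  1.74, -0.68,  1.08, -0.67])]
psi -1.6257963267948965
over sq 22.99 [ 509.32 -272.93  150.21] F [-0.14 -0.04  0.35] M [-0.04  0.21  0.01] g 0.006
thermometer scene 0.9 [ 416.14 -178.68   17.18] [321.24 170.22]
thermometer scene 0.89 [503.45 236.04 148.65] [393.21 278.96]
thermometer scene 0.73 [344.21 -83.02  21.13] [364.97 183.77]
thermometer top 0.67 [499.28 230.07 148.71] [228.22 204.61]
key_square_top scene 0.68 [ 577.65 -212.18   71.92] [256.35 166.51]
key_square_top scene 0.62 [ 512.38 -271.27   65.67] [271.03 145.8 ]
key_square_top scene 0.2 [ 571.09 -280.9    69.03] [247.93 149.55]
key_round_top scene 0.54 [ 510.28 -205.24   66.07] [283.01 161.33]
key_bar_top scene 0.64 [ 572.62 -279.67   67.59] [247.61 150.46]
key_bar_top top 0.72 [502.92 234.63 150.79] [226.36 202.86]
```

View pics/c6.png

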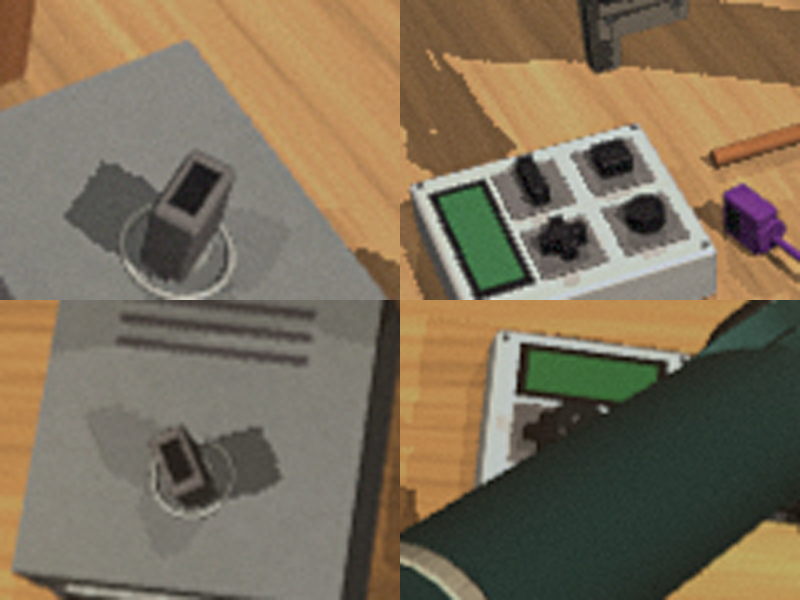

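The thermometer stands upright in the ring in both views, and the fingers are clear of it. Keys match the layout: scene square (271,146), round (283,161), bar (248,150), plus (256,167). Pressing the square key.

```bash
cat >> ins.py <<'E'
def press(xy,hold):
    psi=float(np.load("psi.npy")); 
    robot.servo_line([*xy,82],feed=200); robot.hold(.2); f0=robot.observe()["contact_force"]
    z=73
    robot.servo_line([*xy,z],feed=60)
    while z>60.5:
        z-=1.5; robot.servo_line([*xy,z],feed=30); o=robot.observe(); F=o["contact_force"]-f0
        print(round(o["t"],2),round(z,1),"z",o["tcp_pos"].round(2),"F",F)
        if F[2]>8: break
    robot.hold(hold); o=st("held"); 
    robot.servo_line([*xy,82],feed=80); robot.hold(.3); st("released")
E
python3 - <<'E'
from ins import *
press([508.5,-273.5],.3)
E
```

```text
24.73 71.5 z [ 508.49 -273.5    71.46] F [-0.28  0.72 -0.69]
24.98 70.0 z [ 508.46 -273.49   69.94] F [-0.79  0.54  0.61]
25.23 68.5 z [ 508.55 -273.56   68.52] F [-1.12 -0.03 -0.38]
25.48 67.0 z [ 508.57 -273.54   67.09] F [-1.78 -0.24  2.48]
25.73 65.5 z [ 508.59 -273.58   65.58] F [-0.34  0.11  3.33]
25.98 64.0 z [ 508.56 -273.56   64.04] F [-0.74 -0.98  4.19]
26.23 62.5 z [ 508.57 -273.59   62.56] F [-0.71 -0.16  4.12]
26.48 61.0 z [ 508.66 -273.61   62.28] F [-5.47  2.51 16.12]
held 26.78 [ 508.65 -273.63   62.28] F [-3.44  1.53 15.44] M [0.61 0.97 0.01] g 0.005
released 27.49 [ 508.23 -273.37   81.6 ] F [ 0.3   0.37 -1.  ] M [0.06 0.2  0.03] g 0.007
```

Textbook force profile: starts at z = 68, bottoms out at 62. Next the round key, then the bar held 2.3 s, moving at z = 82 (14 mm above the keys).

```bash
python3 - <<'E'
from ins import *
robot.servo_line([508.5,-273.5,100],feed=150); robot.servo_line([511.8,-206.7,100],feed=150)
press([511.8,-206.7],.3)
robot.servo_line([511.8,-206.7,100],feed=150); robot.servo_line([572.4,-277.6,100],feed=150)
press([572.4,-277.6],2.3)
E
```

```text
29.36 71.5 z [ 511.8  -206.7    71.48] F [-0.41 -0.08 -0.09]
29.61 70.0 z [ 511.73 -206.65   69.94] F [-0.55 -0.47  0.28]
29.86 68.5 z [ 511.83 -206.71   68.48] F [0.13 0.07 0.5 ]
30.11 67.0 z [ 511.87 -206.75   67.08] F [ 0.43 -0.59  1.26]
30.36 65.5 z [ 511.88 -206.76   65.56] F [ 0.85 -0.09  3.03]
30.61 64.0 z [ 511.88 -206.73   64.05] F [-0.79  0.58  4.06]
30.86 62.5 z [ 511.9  -206.76   62.55] F [-0.24  0.33  4.54]
31.11 61.0 z [ 511.95 -206.78   62.23] F [-4.15  1.81 17.06]
held 31.41 [ 511.97 -206.73   62.24] F [-3.78  2.59 16.86] M [ 0.54  1.11 -0.05] g 0.002
released 32.12 [ 511.52 -206.59   81.61] F [-0.11  0.15  0.04] M [-0.02  0.12 -0.02] g 0.006
34.16 71.5 z [ 572.37 -277.67   71.44] F [-0.03  0.65 -0.04]
34.41 70.0 z [ 572.38 -277.59   69.96] F [-1.63 -0.03  0.44]
34.66 68.5 z [ 572.49 -277.66   68.55] F [-0.65 -0.17  0.61]
34.91 67.0 z [ 572.53 -277.66   67.14] F [-0.35  0.83  1.46]
35.16 65.5 z [ 572.49 -277.65   65.6 ] F [0.41 0.5  2.23]
35.41 64.0 z [ 572.51 -277.67   64.1 ] F [-0.35 -0.4   3.65]
35.66 62.5 z [ 572.51 -277.66   62.6 ] F [-1.08  0.29  4.93]
35.91 61.0 z [ 572.56 -277.71   62.32] F [-3.33  2.59 13.69]
held 38.21 [ 572.57 -277.72   62.32] F [-2.69  2.05 12.62] M [0.55 0.88 0.02] g 0.006
released 38.92 [ 572.11 -277.48   81.54] F [ 0.2  -0.25 -0.31] M [0.04 0.2  0.  ] g 0.009
```

```bash
python3 - <<'E'
from ins import *
robot.servo_line([572.4,-277.6,220],feed=200); robot.hold(.3); st("clear")
save("top","t7.png"); s=save("scene","s7.png"); cv2.imwrite("pics/c7.png",cv2.resize(s[90:350,190:510,::-1],(800,600),interpolation=cv2.INTER_CUBIC))
for n in("thermometer","jar","tin","paddle"):
    for d in viewer.pinpoint(n,"scene")[:3]: print(n,round(d["confidence"],2),world("scene",d["at"]))
E
```

```text
clear 40.06 [ 572.03 -277.5   219.11] F [-0.19 -0.05 -0.23] M [ 0.07  0.22 -0.05] g 0.004
thermometer 0.76 [505.84 235.9  152.23]
thermometer 0.75 [ 417.65 -178.46   18.36]
thermometer 0.62 [345.5  -84.39  20.41]
jar 0.72 [659.29  10.28  -1.92]
paddle 0.78 [ 332.23 -284.46   -0.16]
```

View pics/c7.png

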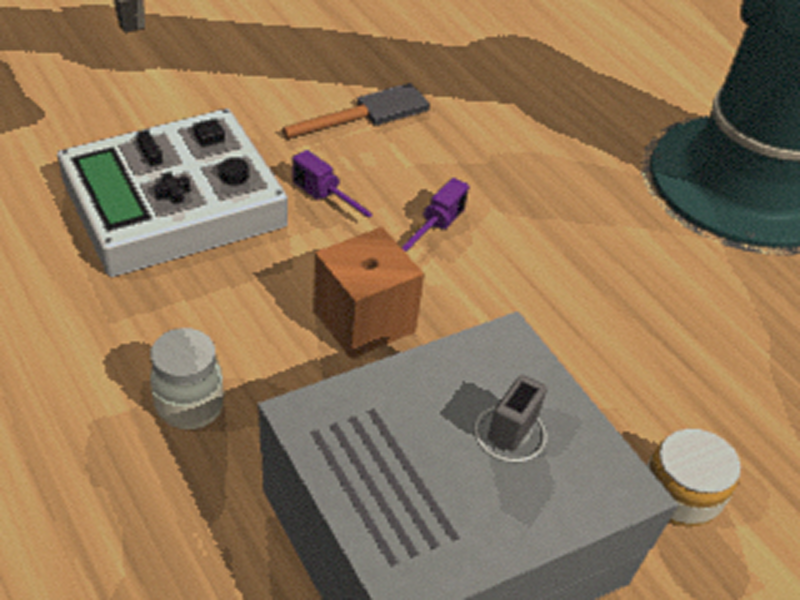

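The thermometer stands upright in the ring (crop (518,412)), all keys are up, the bystanders are in place and the arm is clear. Handing in.

```bash
python3 -c "
from cell import robot
print(robot.job_done()); print(robot.observe()['t'])"
```

```text
the job is handed in; nothing more can be done
None
the job is handed in; nothing more can be done
```

The job is done and handed in at about 40 s of the 67 s allowed; no verdict is reported. I moved the grey thermometer from the stand into the kiln port and let go of it. Then I pressed the square key, the round key and the bar key, holding the bar about 2.3 s.

- **Thermometer:** the stem went in without contact force. The shoulder met the roof at TCP z = 163.2 mm, as predicted, and both cameras show it upright in the ring after release. I did not measure its final position to the millimetre.
- **Keys:** each one began to move at about z = 68 mm and bottomed at about 62 mm with 13–17 N. Tool force was back near zero after each release, and all four keys look up in the last picture. The plus key was never approached.
- **Bystanders:** the networks put the jar and paddle within 4 mm of where they began. They did not report the tin in the last check, but it looks in place in the picture.
- **Disagreement:** the two cameras differed by about 3 mm in y on the port. I resolved this by comparing the stem tip with the port in the same picture.
- **Look-alikes:** the two purple ones fell over before I reached them. The gripper was still at z ≥ 150 mm and felt no contact.

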